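# Clear the tin and flip the parts box lid back

## Task

A litre tin is standing in the way right behind the hinged-lid parts box. First, with the lid still shut, push the tin sideways along the shelf, without lifting or toppling it, until no part of it is behind the box or its lid; then push the lid up by its front lip and on over the top, so that it drops back and rests fully open on its own hinge stop. Only push with the fingers, grasp nothing, and leave everything else where it stands.

Things in the scene. Friction and masses are not known exactly. Their poses are not given: they have to be found in the camera images.
- box: grey plastic parts box screwed to the shelf, 100 (x) x 130 (y) x 65 mm high. Origin: centre of its underside, on the shelf. Its x axis points from its front (lip side, towards the robot) to its back (hinge side), y along its width to the left as the robot sees it, z up; it stands turned by up to 0.3 rad about z
- lid (a joint): angle of the box's lid in rad: 0 shut (level), 1.57 upright, 2.4 fully open on its stop, leaning back. The hinge is free: below about 1.57 the lid falls shut, above it falls open. The lid is a grey plastic plate 124 (along x) x 134 (along y) x 6 mm thick, 0.08 to 0.17 kg; it turns about a line along the box's y axis at the point lid_hinge, and lies in the plane through that line
- lid_hinge (a point): middle of the hinge line, at the back top edge of the box: 52 mm behind the box's centre (its +x), 68 mm above the shelf; it does not move; axes as the box's
- lid_lip (a point): middle of the lid's front edge, at half its 6 mm thickness, 124 mm from the hinge line; moves with the lid. When shut the lid overhangs the box's front wall by 22 mm, underside 65 mm above the shelf, with nothing under it: the lip to push up by
- tin: closed steel litre tin, upright round cylinder, squat, 117 mm diameter, 98 mm high, 0.4 to 0.8 kg, loose. Origin: centre of its underside. It starts behind the box (its axis 116 to 124 mm from the box's centre along box +x), where it would stop the lid at 1.7 to 2 rad; either side of it the shelf is free for at least 150 mm along the box's y. Pushed above two thirds of its height it may topple
- cup: bystander: orange paint cup with twist cap, 62 mm diameter, 76 mm high, loose, stands beside the box to one side; origin at the centre of its underside; leave alone
- block: bystander: wooden block 60 x 40 x 30 mm high, loose, lies beside the box to the other side; origin at the centre of its underside; leave alone
- spoon: bystander: steel mixing spoon lying on the shelf in front, towards the robot; leave alone
- tape: bystander: roll of tape lying flat in front, 100 mm diameter, 25 mm high; leave alone
- glue: bystander: bottle 52 mm diameter, 130 mm high, far to the left; leave alone
- jar: bystander: glass jar 66 mm diameter, 85 mm high, far to the right; leave alone
Mind the look-alikes: they are no part of the job. What is shaped like the box but red is not meant.

How it is judged (in metres and radians):
On the way, in this order (a step that is already met when the one before it is completed fails the run):
1. with the lid still shut, the tin stands upright and still, wholly to one side of the lid (its axis more than 122 mm from the box's middle along the box's y) (value of joint lid below 0.15 rad and angle between tin's own z axis and vertical below 0.1 rad and linear speed of tin below 0.03 m/s and (y of tin in the frame of box above 0.122 m or y of tin in the frame of box below -0.122 m)), for 0.2 s.
2. the lid has gone over the top and rests back near its stop (value of joint lid above 2.25 rad), for 0.2 s.
At the end, for the whole second after the job is handed in: the lid rests open at more than 2.25 rad, still; the tin stands upright on the shelf, at rest, its axis more than 122 mm to one side of the box's middle (along the box's y) (value of joint lid above 2.25 rad and velocity of joint lid between -0.1 and 0.1 rad/s and angle between tin's own z axis and vertical below 0.1 rad and height (world z) of tin between -0.01 and 0.01 m and linear speed of tin below 0.02 m/s and (y of tin in the frame of box above 0.122 m or y of tin in the frame of box below -0.122 m)); the robot touches nothing.
It fails at once if the tin is lifted more than 15 mm off the shelf (height (world z) of tin above 0.015 m).
It fails at once if the tin is tipped by more than 0.3 rad (angle between tin's own z axis and vertical above 0.3 rad).
It fails at once if a bystander (cup, block, spoon, tape, glue bottle, jar) is moved by more than 30 mm (distance of any of cup, block, spoon, tape, glue, jar from where it was at the start of the episode above 0.03 m).
It also fails if it takes over 56 s, if anything falls off the work surface, if the arm or the gripper's body presses on something with over 40 N, if the wrist force passes 120 N, or if a joint passes its speed limit or range.

## Robot

A 6-joint arm with a two-finger parallel gripper is mounted at the origin on the work surface. World frame = base frame: x ahead of the robot, y to its left, z up, the work surface at z = 0. Lengths are in m, angles in degrees, forces in N, time in s.
With the tool pointing down it reaches from about 0.375 to 0.9 m from the base axis. Payload 3.1 kg.
Tool frame: the origin (TCP) lies on the centre line of the jaws, within the pads' length; the fingertips stand 11 mm ahead of it and the grasp point (between the pads) lies 8 mm behind it; z points along the fingers, y is the line along which they close (so a half turn about z gives the same grasp; the last joint's range is limited). The gripper opens to 87 mm and grips with 3 to 60 N. Pads are 19 mm wide; open, the fingers measure 117 mm over their backs; the gripper's body (75 mm by 190 mm) begins 51 mm behind the grasp point.
Start: joints at [54.918, 30.224, 82.088, -0, 67.689, -10.227], TCP at [0.263, 0.567, 0.234] pointing down, gripper open.
Joint ranges: [-176.69, 176.69], [-43.24, 126.21], [12.49, 139.97], [-82, 262], [0, 151.66], [-163.58, 163.58]. Speed limits (degrees/s): [159.86, 159.86, 180, 180, 180, 180].

## Interface

Orientations are given as a 3x3 rotation matrix whose columns are the frame's x, y, z axes.
In Python, from rig import * gives the robot as it stands.
- The arm moves only by the shell command python3 -m inch 'ROWS'. ROWS is JSON, a list of rows, each an object of numbers: "gripper": the opening in per cent of the stroke, from 0 (shut) to 100 (fully open); "dx", "dy", "dz": the shift along the tool's x, y, z in mm; "turn": the turn about the tool's z in rad. A call has 1 to 12 rows; each row is the pose to reach, as a shift and turn from the pose commanded when the call began, along the tool's axes at that moment; what a row does not reach only later rows make up. A row lasts 1/10 s, in which the tool goes at most 50 mm and 8.59 degrees, less where a joint would pass 70% of its speed; a pose out of reach is approached as far as the arm can. A call with a gripper value outside its range is refused whole. The fingers move at their own pace and stop on an object; the grip force is fixed at half the most. Time passes only in rows, so rows that repeat a pose let the fingers close. It gives the time, the measured TCP pose, the force and the opening at its end, in the units of the state.
- read_state(): the state, without advancing time (a new reading comes with each control period).
- capture(name): name is "scene" or "top"; returns the picture (420x560x3 uint8, red, green, blue); there is no depth.
- get_calibration(name): a dict with "camera_matrix" (3x3 intrinsics, pixels), "world_to_cam" (4x4, takes a point from world to camera coordinates). Camera axes: x right, y down, z forward; pixel columns grow to the right and rows downward; lengths in m; the calibration is good to about 2 mm. A picture is of the moment at which its call begins. get_calibration takes no time and is no camera call.
- hand_in(): hands the job in, once; it reports no verdict.
Trained networks look in the newest picture that a camera, given by its name, has taken for a name from the list of things; names that differ only in an ending like _2 or _b are one class to them, and where a whole thing is asked for, a point or a joint stands for the part that bears it (a point fixed in the world has none). Each returns a list of dicts, best first, with "score" (0 to 1); they miss things now and then, are a little off and sometimes report something else, mostly with a low value. They report only what shows in the picture. A call takes as long as a camera call. They do not tell look-alikes from the thing itself.
- recognise(camera, query): "extent" ([centre column, centre row, width, height] in pixels, round what is visible of it).
The state is a dict: "time_s": time; "joint_positions": joint angles; "qvel": joint speeds; "tau": joint torques, N m; "position": TCP position; "tcp_rot": TCP orientation; "force": force on the tool from outside, world axes, zero at the start; "moment": the same for the moment, N m; "opening": opening from 0.0 (shut) to 1.0 (fully open).
Only numpy, scipy, OpenCV 4.12 (cv2) and the standard library are available. Lean on these libraries where they do the work, as an engineer would, in place of code of your own. Each camera call takes 0.05 s, during which the arm holds its last target. There are 200 camera calls.

## Working session

There is one attempt and no reset: what is moved stays moved. The work goes in short steps, Python scripts to look and compute and a shell command to move; the robot and the scene stay as the last step left them, time stands still between calls to the robot, and variables do not carry over. Pictures are saved under pics/ and viewed, on a budget of 10 in all, crops included, one or two more only if the job needs it, and the job is handed in when it is done.

```bash
mkdir -p pics; ls
python3 - <<'E'
from rig import *
import cv2
for n in ("scene","top"):
    im=capture(n); cv2.imwrite(f"pics/{n}0.png",im[:,:,::-1])
    c=get_calibration(n); print(n,c)
    for q in ("box","lid","tin","cup","block","spoon","tape"):
        print(q,[(round(r["score"],2),[round(v) for v in r["extent"]]) for r in recognise(n,q)][:3])
s=read_state(); print(s["time_s"],s["position"],s["tcp_rot"])
E
```

```text
pics
scene {'camera_matrix': array([[528.06283463,   0.        , 278.27707769],
       [  0.        , 528.06283463, 210.54440191],
       [  0.        ,   0.        ,   1.        ]]), 'world_to_cam': array([[-0.20528604,  0.97865273, -0.00982261,  0.08516232],
       [ 0.66161159,  0.13137254, -0.73824884, -0.26209536],
       [-0.72119882, -0.15805093, -0.67445694,  1.65189438],
       [ 0.        ,  0.        ,  0.        ,  1.        ]])}
box [(0.94, [138, 242, 64, 64]), (0.58, [288, 234, 62, 59])]
lid [(0.96, [140, 231, 62, 45]), (0.29, [290, 223, 59, 43])]
tin [(0.92, [268, 272, 56, 70]), (0.27, [135, 184, 26, 43])]
cup [(0.71, [219, 220, 29, 34]), (0.45, [289, 234, 60, 59])]
block [(0.69, [360, 236, 21, 24])]
spoon [(0.67, [193, 176, 61, 22])]
tape [(0.86, [376, 197, 36, 31])]
top {'camera_matrix': array([[402.11757943,   0.        , 279.55501138],
       [  0.        , 402.11757943, 211.46780806],
       [  0.        ,   0.        ,   1.        ]]), 'world_to_cam': array([[ 0.02001112, -0.9997848 , -0.0054692 , -0.0133531 ],
       [-0.9914639 , -0.01913907, -0.12896908,  0.47833024],
       [ 0.12883665,  0.00800333, -0.99163353,  1.1637336 ],
       [ 0.        ,  0.        ,  0.        ,  1.        ]])}
box [(0.98, [260, 201, 51, 50]), (0.96, [376, 173, 61, 54])]
lid [(0.84, [378, 172, 58, 58])]
tin [(0.79, [271, 152, 38, 42])]
cup [(0.56, [320, 201, 16, 21])]
block [(0.63, [210, 213, 14, 21])]
spoon [(0.76, [368, 268, 68, 27]), (0.45, [207, 211, 10, 17])]
tape [(0.78, [194, 270, 36, 32])]
0.8 [0.26265219 0.56709585 0.23358199] [[-9.07383409e-01  4.20303876e-01  3.02702457e-05]
 [ 4.20303876e-01  9.07383409e-01  1.67028242e-05]
 [-2.04464570e-05  2.78785672e-05 -9.99999999e-01]]
```

View pics/scene0.png

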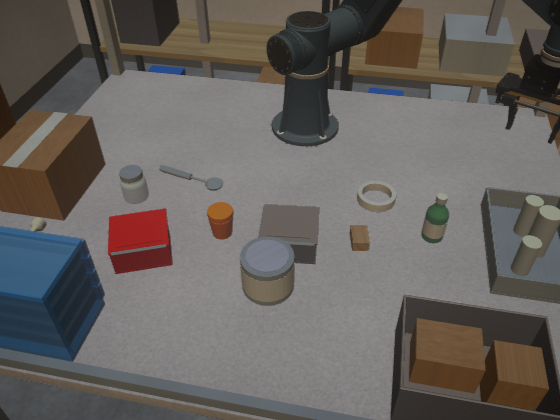

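View pics/top0.png

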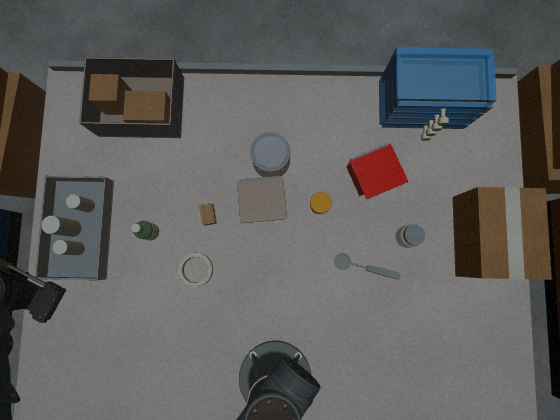

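The scene shows the grey box with the tin behind it, the cup on its right and the block on its left. The red look-alike stands further right. In the top view the grey lid is at about (262,200), the tin at (271,152) and the red box at (376,173). The left side of the tin is free, so I'll push it left.

```bash
cat > h.py <<'E'
import numpy as np, cv2
from rig import *
def pix2w(n,uv,z):
    c=get_calibration(n);K=c["camera_matrix"];T=c["world_to_cam"];R=T[:3,:3];t=T[:3,3]
    d=R.T@np.linalg.inv(K)@np.array([uv[0],uv[1],1.]);o=-R.T@t
    return o+d*(z-o[2])/d[2]
def w2pix(n,p):
    c=get_calibration(n);q=c["world_to_cam"]@np.append(p,1);q=c["camera_matrix"]@q[:3];return q[:2]/q[2]
def boxfr(p,B,yaw):
    d=np.array(p[:2])-B[:2];c,s=np.cos(yaw),np.sin(yaw);return np.array([c*d[0]+s*d[1],-s*d[0]+c*d[1]])
E
python3 - <<'E'
from h import *
im=cv2.imread("pics/top0.png"); 
lab=cv2.cvtColor(im,cv2.COLOR_BGR2LAB).astype(int)
print(lab[200,262],lab[240,262],lab[152,271],lab[185,240])
ref=np.median(lab[190:212,250:274].reshape(-1,3),axis=0)
m=(np.abs(lab-ref).max(2)<9).astype(np.uint8); m[:, :225]=0;m[:,300:]=0;m[:170]=0;m[235:]=0
m=cv2.morphologyEx(m,cv2.MORPH_OPEN,np.ones((3,3)))
c=max(cv2.findContours(m,0,2)[0],key=cv2.contourArea)
q=cv2.boxPoints(cv2.minAreaRect(c)); print(q,cv2.contourArea(c))
P=np.array([pix2w("top",p,0.071) for p in q]); print(P.round(3),[np.linalg.norm(P[i]-P[i-1]).round(3) for i in range(4)])
g=cv2.medianBlur(im,3)
ref=np.median(lab[148:156,265:277].reshape(-1,3),axis=0);print(ref)
m=(np.abs(lab-ref).max(2)<14).astype(np.uint8);m[:,:240]=0;m[:,300:]=0;m[:120]=0;m[185:]=0
m=cv2.morphologyEx(m,cv2.MORPH_OPEN,np.ones((3,3)))
c=max(cv2.findContours(m,0,2)[0],key=cv2.contourArea); e=cv2.fitEllipse(cv2.convexHull(c)); print(e)
print("tin",pix2w("top",e[0],.098), "diam scale", pix2w("top",(e[0][0]+e[1][0]/2,e[0][1]),.098)-pix2w("top",(e[0][0]-e[1][0]/2,e[0][1]),.098))
for n,uv,z in (("cup",(320,202),.076),("block",(207,214),.03),("tape",(196,269),.025),("spoonhead",(343,261),0),("redcorner",(349,162),.07)): print(n,pix2w("top",uv,z).round(3))
v=cv2.resize(im[120:240,200:360],None,fx=5,fy=5,interpolation=2)
cv2.polylines(v,[((q-[200,120])*5+2).astype(int)],True,(0,255,0),1)
cv2.ellipse(v,(((e[0][0]-200)*5+2,(e[0][1]-120)*5+2),(e[1][0]*5,e[1][1]*5),e[2]),(0,0,255),1)
cv2.imwrite("pics/top0c.png",v)
E
```

```text
[117 129 133] [129 129 128] [120 129 121] [113 129 133]
[[236.28314 180.97304]
 [282.10562 176.609  ]
 [286.0382  217.90114]
 [240.21573 222.26518]] 1817.0
[[ 0.56   0.123  0.071]
 [ 0.575 -0.01   0.071]
 [ 0.455 -0.023  0.071]
 [ 0.44   0.108  0.071]] [np.float64(0.121), np.float64(0.134), np.float64(0.121), np.float64(0.132)]
[120. 129. 121.]
((261.50115966796875, 142.62127685546875), (59.24744415283203, 89.48974609375), 53.198062896728516)
tin [0.66781648 0.05125202 0.098     ] diam scale [ 0.00311418 -0.16989916  0.        ]
cup [ 0.502 -0.12   0.076]
block [0.467 0.212 0.03 ]
tape [0.304 0.238 0.025]
spoonhead [ 0.336 -0.197  0.   ]
redcorner [ 0.623 -0.204  0.07 ]
```

View pics/top0c.png

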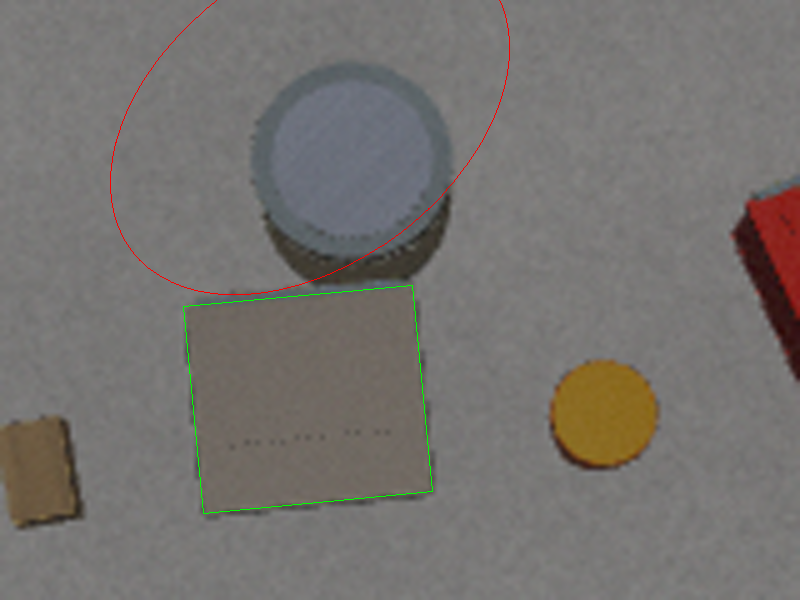

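```bash
cat >> h.py <<'E'
yaw=0.112; B=np.array([0.5175,0.0506])
def box2w(x,y): c,s=np.cos(yaw),np.sin(yaw); return B+np.array([c*x-s*y,s*x+c*y])
def delta(x,y,z):
    s=read_state();R=np.array(s["tcp_rot"]);p=np.r_[box2w(x,y),z]
    return (R.T@(p-s["position"])*1000).round(1)
E
python3 - <<'E'
from h import *
t=pix2w("top",(270.2,151.4),.098);print(t,boxfr(t,B,yaw))
b=boxfr(t,B,yaw)
print(box2w(b[0],b[1]-110),delta(b[0],b[1]-110,.234))
r=recognise("scene","tin"); print(w2pix("scene",np.r_[t[:2],0.049]))
for n in("cup","block"):pass
print([boxfr(pix2w("top",u,z),B,yaw) for u,z in (((320,202),.076),((207,214),.03),((349,162),.07))])
E
```

```text
[0.64239704 0.02571448 0.098     ] [ 0.12133315 -0.03868885]
[  12.93665618 -109.28508642] [-5.76715e+04 -9.43511e+04 -1.90000e+00]
[268.17493261 270.21919544]
[array([-0.03419797, -0.1674513 ]), array([-0.03231876,  0.16568711]), array([ 0.07621053, -0.26465525])]
```

The tin sits at box (0.121, -0.039). That makes the right side the shorter push, about 100 mm, with clearance left to the red box. I'll approach on the tin's left.

Run:
```python
from h import *
print(box2w(.121,.06),delta(.121,.06,.234), delta(.121,.06,.046))
```

```text
[0.63103592 0.12374776] [-5.206e+02 -2.475e+02 -4.000e-01] [-520.6 -247.5  187.6]
```

```bash
python3 -m inch '[{"dx":-520,"dy":-247,"dz":0,"turn":1.025,"gripper":46},{"dx":-520,"dy":-247,"dz":0,"turn":1.025,"gripper":46},{"dx":-520,"dy":-247,"dz":0,"turn":1.025,"gripper":46},{"dx":-520,"dy":-247,"dz":0,"turn":1.025,"gripper":46},{"dx":-520,"dy":-247,"dz":0,"turn":1.025,"gripper":46},{"dx":-520,"dy":-247,"dz":0,"turn":1.025,"gripper":46},{"dx":-520,"dy":-247,"dz":0,"turn":1.025,"gripper":46},{"dx":-520,"dy":-247,"dz":0,"turn":1.025,"gripper":46},{"dx":-520,"dy":-247,"dz":0,"turn":1.025,"gripper":46},{"dx":-520,"dy":-247,"dz":0,"turn":1.025,"gripper":46},{"dx":-520,"dy":-247,"dz":0,"turn":1.025,"gripper":46},{"dx":-520,"dy":-247,"dz":0,"turn":1.025,"gripper":46}]'
python3 - <<'E'
from h import *
s=read_state();print(s["tcp_rot"],delta(.121,.06,.234),delta(.121,.06,.046))
E
```

```text
time_s: 2.05
position: [0.6336, 0.1205, 0.2336]
tcp_rot: [[-0.108, 0.994, 0.002], [0.994, 0.108, -0.001], [-0.001, 0.002, -1.0]]
force: [0.1, 0.0, -0.1]
opening: 0.458
[[-0.10844706  0.99409925  0.00243382]
 [ 0.99410133  0.10844993 -0.00108046]
 [-0.00133803  0.00230229 -0.99999645]] [ 3.5 -2.2 -0.4] [  3.7  -2.6 187.6]
```

```bash
python3 -m inch '[{"dx":3,"dy":-2,"dz":40},{"dx":3,"dy":-2,"dz":80},{"dx":3,"dy":-2,"dz":115},{"dx":3,"dy":-2,"dz":140},{"dx":3,"dy":-2,"dz":160},{"dx":3,"dy":-2,"dz":175},{"dx":3,"dy":-2,"dz":187},{"dx":3,"dy":-2,"dz":187},{"dx":3,"dy":-2,"dz":187}]'
python3 - <<'E'
from h import *
im=capture("scene"); cv2.imwrite("pics/s1.png",cv2.resize(im[150:330,150:410,::-1],None,fx=3,fy=3))
print(delta(.121,.026,.046))
E
```

```text
[-27.2  -4.9 187.7]invalid input
```

View pics/s1.png

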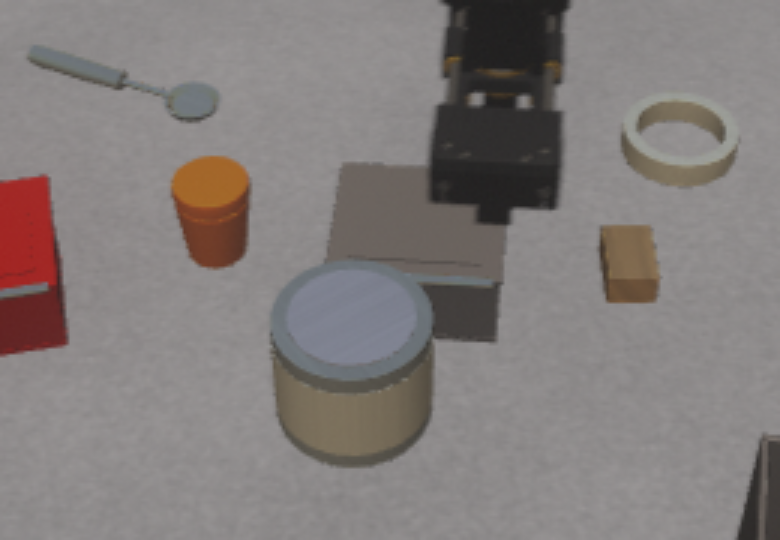

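The row was refused because it lacked some keys. The picture shows the hand still above and behind the lid, and nothing moved. I'll give all the keys.

```bash
python3 -m inch '[{"dx":5,"dy":-4,"dz":40,"turn":0,"gripper":46},{"dx":5,"dy":-4,"dz":80,"turn":0,"gripper":46},{"dx":5,"dy":-4,"dz":115,"turn":0,"gripper":46},{"dx":5,"dy":-4,"dz":140,"turn":0,"gripper":46},{"dx":5,"dy":-4,"dz":160,"turn":0,"gripper":46},{"dx":5,"dy":-4,"dz":175,"turn":0,"gripper":46},{"dx":5,"dy":-4,"dz":187,"turn":0,"gripper":46},{"dx":5,"dy":-4,"dz":187,"turn":0,"gripper":46},{"dx":5,"dy":-4,"dz":187,"turn":0,"gripper":46}]'
python3 - <<'E'
from h import *
print(delta(.121,.026,.046),delta(.121,-.0775,.046))
E
```

```text
time_s: 3.0
position: [0.6266, 0.129, 0.047]
tcp_rot: [[-0.112, 0.994, 0.001], [0.994, 0.112, 0.0], [-0.0, 0.001, -1.0]]
force: [0.6, -0.5, -0.2]
opening: 0.459
[-39.7   3.8   1. ] [-143.2    3.8    1. ]
```

```bash
python3 -m inch '[{"dx":-12,"dy":4,"dz":0,"turn":0,"gripper":46},{"dx":-24,"dy":4,"dz":0,"turn":0,"gripper":46},{"dx":-31,"dy":4,"dz":0,"turn":0,"gripper":46},{"dx":-35,"dy":4,"dz":0,"turn":0,"gripper":46},{"dx":-39,"dy":4,"dz":0,"turn":0,"gripper":46},{"dx":-43,"dy":4,"dz":0,"turn":0,"gripper":46},{"dx":-47,"dy":4,"dz":0,"turn":0,"gripper":46},{"dx":-51,"dy":4,"dz":0,"turn":0,"gripper":46},{"dx":-55,"dy":4,"dz":0,"turn":0,"gripper":46},{"dx":-59,"dy":4,"dz":0,"turn":0,"gripper":46},{"dx":-63,"dy":4,"dz":0,"turn":0,"gripper":46},{"dx":-67,"dy":4,"dz":0,"turn":0,"gripper":46}]'
python3 -m inch '[{"dx":-5,"dy":0,"dz":0,"turn":0,"gripper":46},{"dx":-10,"dy":0,"dz":0,"turn":0,"gripper":46},{"dx":-15,"dy":0,"dz":0,"turn":0,"gripper":46},{"dx":-20,"dy":0,"dz":0,"turn":0,"gripper":46},{"dx":-25,"dy":0,"dz":0,"turn":0,"gripper":46},{"dx":-30,"dy":0,"dz":0,"turn":0,"gripper":46},{"dx":-35,"dy":0,"dz":0,"turn":0,"gripper":46},{"dx":-40,"dy":0,"dz":0,"turn":0,"gripper":46},{"dx":-45,"dy":0,"dz":0,"turn":0,"gripper":46},{"dx":-50,"dy":0,"dz":0,"turn":0,"gripper":46}]'
python3 - <<'E'
from h import *
im=capture("top"); cv2.imwrite("pics/t2.png",cv2.resize(im[110:250,190:370,::-1],None,fx=4,fy=4))
print(delta(.121,-.0775,.046))
E
```

```text
time_s: 4.2
position: [0.6373, 0.063, 0.0467]
tcp_rot: [[-0.112, 0.994, -0.001], [0.994, 0.112, 0.001], [0.001, -0.001, -1.0]]
force: [-0.3, 6.3, 2.3]
opening: 0.459
time_s: 5.2
position: [0.6426, 0.0134, 0.0467]
tcp_rot: [[-0.112, 0.994, -0.001], [0.994, 0.112, 0.001], [0.001, -0.001, -1.0]]
force: [-0.6, 6.3, 1.7]
opening: 0.46
[-25.6   0.8   0.6]
```

View pics/t2.png

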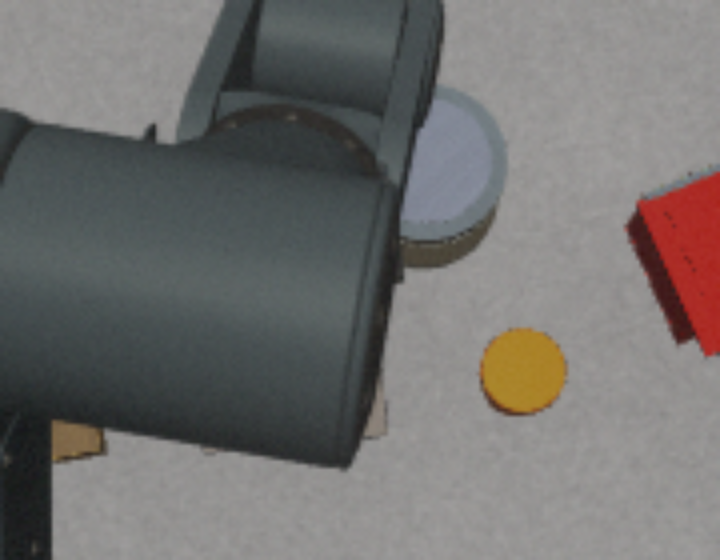

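The tin has slid upright and is now at about (296,151). Another 28 mm or so is needed, then I'll back off.

```bash
python3 -m inch '[{"dx":-5,"dy":0,"dz":0,"turn":0,"gripper":46},{"dx":-10,"dy":0,"dz":0,"turn":0,"gripper":46},{"dx":-15,"dy":0,"dz":0,"turn":0,"gripper":46},{"dx":-20,"dy":0,"dz":0,"turn":0,"gripper":46},{"dx":-24,"dy":0,"dz":0,"turn":0,"gripper":46},{"dx":-27,"dy":0,"dz":0,"turn":0,"gripper":46},{"dx":-28,"dy":0,"dz":0,"turn":0,"gripper":46},{"dx":-28,"dy":0,"dz":0,"turn":0,"gripper":46},{"dx":-22,"dy":0,"dz":0,"turn":0,"gripper":46},{"dx":-10,"dy":0,"dz":0,"turn":0,"gripper":46},{"dx":5,"dy":0,"dz":0,"turn":0,"gripper":46},{"dx":20,"dy":0,"dz":0,"turn":0,"gripper":46}]'
python3 -m inch '[{"dx":10,"dy":0,"dz":-15,"turn":0,"gripper":0},{"dx":15,"dy":0,"dz":-40,"turn":0,"gripper":0},{"dx":15,"dy":0,"dz":-80,"turn":0,"gripper":0},{"dx":15,"dy":0,"dz":-120,"turn":0,"gripper":0},{"dx":15,"dy":0,"dz":-150,"turn":0,"gripper":0},{"dx":15,"dy":0,"dz":-150,"turn":0,"gripper":0}]'
python3 - <<'E'
from h import *
print(read_state()["joint_positions"]); print(delta(-.11,0,.197))
E
```

```text
time_s: 6.45
position: [0.6406, 0.0342, 0.0463]
tcp_rot: [[-0.112, 0.994, -0.001], [0.994, 0.112, -0.0], [-0.0, -0.001, -1.0]]
force: [0.3, 0.5, 0.1]
opening: 0.458
time_s: 7.05
position: [0.6427, 0.0486, 0.2034]
tcp_rot: [[-0.113, 0.994, 0.012], [0.994, 0.113, -0.001], [-0.003, 0.012, -1.0]]
force: [0.9, 0.4, 0.7]
opening: 0.033
[-5.58816558e+00  3.33502458e+01  8.13937081e+01 -1.32617663e-02
  6.45401308e+01 -1.20678957e+01]
[  16.3 -234.2    3.5]
```

```bash
python3 -m inch '[{"dx":16,"dy":-234,"dz":0,"turn":-1.57,"gripper":0},{"dx":16,"dy":-234,"dz":0,"turn":-1.57,"gripper":0},{"dx":16,"dy":-234,"dz":0,"turn":-1.57,"gripper":0},{"dx":16,"dy":-234,"dz":0,"turn":-1.57,"gripper":0},{"dx":16,"dy":-234,"dz":0,"turn":-1.57,"gripper":0},{"dx":16,"dy":-234,"dz":0,"turn":-1.57,"gripper":0},{"dx":16,"dy":-234,"dz":0,"turn":-1.57,"gripper":0},{"dx":16,"dy":-234,"dz":0,"turn":-1.57,"gripper":0},{"dx":16,"dy":-234,"dz":0,"turn":-1.57,"gripper":0},{"dx":16,"dy":-234,"dz":0,"turn":-1.57,"gripper":0},{"dx":16,"dy":-234,"dz":0,"turn":-1.57,"gripper":0},{"dx":16,"dy":-234,"dz":0,"turn":-1.57,"gripper":0}]'
python3 - <<'E'
from h import *
im=capture("scene"); cv2.imwrite("pics/s3.png",im[:,:,::-1])
r=recognise("scene","tin"); print(r[:1])
for y in(-.13,-.14,-.15): print(y,w2pix("scene",np.r_[box2w(.121,y),.049]))
print(read_state()["joint_positions"]); print(delta(-.11,0,.197),delta(-.11,0,.061))
E
```

```text
time_s: 8.25
position: [0.4044, 0.0381, 0.1965]
tcp_rot: [[-0.994, -0.111, -0.001], [-0.111, 0.994, -0.0], [0.001, 0.0, -1.0]]
force: [0.3, 0.5, -0.8]
opening: 0.003
[{'extent': [220.8, 267.8, 56.1, 67.1], 'score': 0.6}]
-0.13 [226.82753032 267.38952643]
-0.14 [222.32778728 267.09425136]
-0.15 [217.83397453 266.79936543]
[-1.04881568e+01  1.71530397e+01  1.14370474e+02 -6.17341882e-03
  4.85047127e+01 -1.06792342e+02]
[-3.6 -0.1 -0.5] [-3.700e+00 -1.000e-01  1.355e+02]
```

View pics/s3.png

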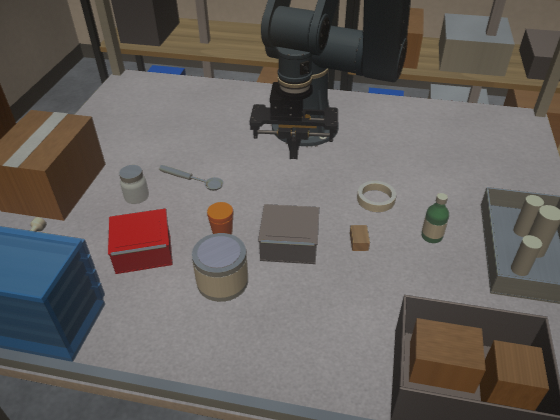

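The tin stands upright at box y ≈ -0.143 and the lid is shut. Next I'll lower in front of the lip and press lightly.

```bash
python3 -m inch '[{"dx":0,"dy":0,"dz":35,"turn":0,"gripper":0},{"dx":0,"dy":0,"dz":70,"turn":0,"gripper":0},{"dx":0,"dy":0,"dz":100,"turn":0,"gripper":0},{"dx":0,"dy":0,"dz":120,"turn":0,"gripper":0},{"dx":0,"dy":0,"dz":136,"turn":0,"gripper":0},{"dx":-10,"dy":0,"dz":136,"turn":0,"gripper":0},{"dx":-20,"dy":0,"dz":136,"turn":0,"gripper":0},{"dx":-26,"dy":0,"dz":136,"turn":0,"gripper":0},{"dx":-29,"dy":0,"dz":136,"turn":0,"gripper":0},{"dx":-31,"dy":0,"dz":136,"turn":0,"gripper":0},{"dx":-33,"dy":0,"dz":136,"turn":0,"gripper":0},{"dx":-33,"dy":0,"dz":136,"turn":0,"gripper":0}]'
python3 - <<'E'
from h import *
print(delta(-.0815,0,.061))
E
```

```text
time_s: 9.55
position: [0.4362, 0.0415, 0.0608]
tcp_rot: [[-0.994, -0.111, -0.003], [-0.111, 0.994, 0.0], [0.003, 0.001, -1.0]]
force: [-3.5, -0.5, 2.4]
opening: 0.001
[-0.3 -0.  -0.2]
```

```bash
python3 -m inch '[{"dx":-1,"dy":0,"dz":0,"turn":0,"gripper":0},{"dx":-2,"dy":0,"dz":0,"turn":0,"gripper":0},{"dx":-2,"dy":0,"dz":0,"turn":0,"gripper":0}]'
```

```text
time_s: 9.85
position: [0.4363, 0.0417, 0.0605]
tcp_rot: [[-0.994, -0.112, -0.007], [-0.112, 0.994, 0.0], [0.007, 0.001, -1.0]]
force: [-6.8, -3.4, 5.6]
opening: 0.004
```

```bash
python3 -m inch '[{"dx":-1,"dy":0,"dz":-3,"turn":0,"gripper":0},{"dx":-1.2,"dy":0,"dz":-7,"turn":0,"gripper":0},{"dx":-1.5,"dy":0,"dz":-11,"turn":0,"gripper":0},{"dx":-2,"dy":0,"dz":-15,"turn":0,"gripper":0},{"dx":-2.5,"dy":0,"dz":-18.5,"turn":0,"gripper":0},{"dx":-3,"dy":0,"dz":-22,"turn":0,"gripper":0},{"dx":-4,"dy":0,"dz":-26,"turn":0,"gripper":0},{"dx":-5,"dy":0,"dz":-29.5,"turn":0,"gripper":0},{"dx":-6,"dy":0,"dz":-33,"turn":0,"gripper":0},{"dx":-7,"dy":0,"dz":-36.5,"turn":0,"gripper":0}]'
python3 - <<'E'
from h import *
im=capture("scene"); cv2.imwrite("pics/s4.png",cv2.resize(im[130:310,180:400,::-1],None,fx=3.3,fy=3.3))
E
```

```text
time_s: 10.85
position: [0.4412, 0.0425, 0.0963]
tcp_rot: [[-0.994, -0.112, -0.012], [-0.112, 0.994, 0.001], [0.012, 0.002, -1.0]]
force: [-8.4, -4.9, 1.4]
opening: 0.0
```

View pics/s4.png

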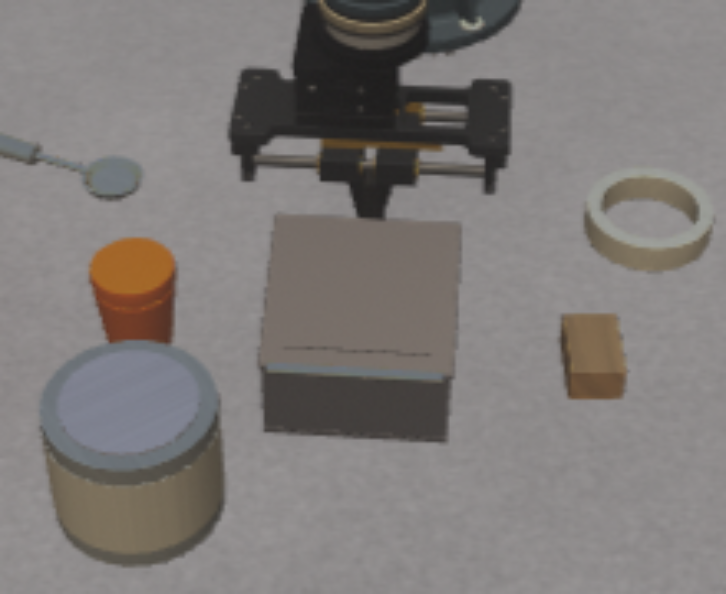

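The lid is lifting with the finger: the tip is at z = 85 mm, above the shut lid, yet the push force is still there. I'll continue along the arc.

```bash
python3 -m inch '[{"dx":-2.5,"dy":0,"dz":-7,"turn":0,"gripper":0},{"dx":-5.5,"dy":0,"dz":-14,"turn":0,"gripper":0},{"dx":-8.5,"dy":0,"dz":-20,"turn":0,"gripper":0},{"dx":-12,"dy":0,"dz":-26,"turn":0,"gripper":0},{"dx":-16,"dy":0,"dz":-32,"turn":0,"gripper":0},{"dx":-20.5,"dy":0,"dz":-38,"turn":0,"gripper":0},{"dx":-25,"dy":0,"dz":-43,"turn":0,"gripper":0},{"dx":-30,"dy":0,"dz":-48,"turn":0,"gripper":0},{"dx":-36,"dy":0,"dz":-53,"turn":0,"gripper":0},{"dx":-41.5,"dy":0,"dz":-57,"turn":0,"gripper":0},{"dx":-47.5,"dy":0,"dz":-61,"turn":0,"gripper":0},{"dx":-54,"dy":0,"dz":-64,"turn":0,"gripper":0}]'
python3 - <<'E'
from h import *
im=capture("scene"); cv2.imwrite("pics/s5.png",cv2.resize(im[130:310,180:400,::-1],None,fx=3.3,fy=3.3))
E
```

```text
time_s: 12.1
position: [0.4981, 0.0487, 0.1616]
tcp_rot: [[-0.994, -0.111, -0.003], [-0.111, 0.994, 0.0], [0.003, 0.001, -1.0]]
force: [-0.9, 0.4, -0.0]
opening: 0.009
```

View pics/s5.png

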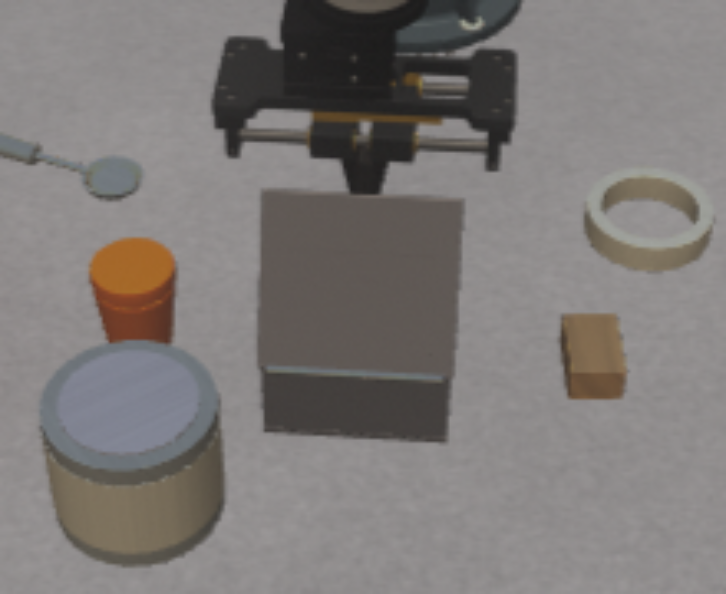

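The lid is at about 1.05 rad and still leaning on the finger. I'll push it on over the top.

```bash
python3 -m inch '[{"dx":-8,"dy":0,"dz":-3,"turn":0,"gripper":0},{"dx":-16,"dy":0,"dz":-6,"turn":0,"gripper":0},{"dx":-24,"dy":0,"dz":-8,"turn":0,"gripper":0},{"dx":-32,"dy":0,"dz":-9,"turn":0,"gripper":0},{"dx":-40,"dy":0,"dz":-10,"turn":0,"gripper":0},{"dx":-48,"dy":0,"dz":-10,"turn":0,"gripper":0},{"dx":-55,"dy":0,"dz":-10,"turn":0,"gripper":0},{"dx":-62,"dy":0,"dz":-10,"turn":0,"gripper":0},{"dx":-69,"dy":0,"dz":-10,"turn":0,"gripper":0},{"dx":-76,"dy":0,"dz":-10,"turn":0,"gripper":0},{"dx":-82,"dy":0,"dz":-10,"turn":0,"gripper":0},{"dx":-87,"dy":0,"dz":-10,"turn":0,"gripper":0}]'
python3 -m inch '[{"dx":0,"dy":0,"dz":0,"turn":0,"gripper":0},{"dx":0,"dy":0,"dz":0,"turn":0,"gripper":0},{"dx":15,"dy":0,"dz":0,"turn":0,"gripper":0},{"dx":45,"dy":0,"dz":-10,"turn":0,"gripper":0},{"dx":80,"dy":0,"dz":-30,"turn":0,"gripper":0},{"dx":120,"dy":0,"dz":-50,"turn":0,"gripper":0},{"dx":150,"dy":0,"dz":-60,"turn":0,"gripper":0},{"dx":150,"dy":0,"dz":-60,"turn":0,"gripper":0},{"dx":150,"dy":0,"dz":-60,"turn":0,"gripper":0},{"dx":150,"dy":0,"dz":-60,"turn":0,"gripper":0},{"dx":150,"dy":0,"dz":-60,"turn":0,"gripper":0},{"dx":150,"dy":0,"dz":-60,"turn":0,"gripper":0}]'
python3 - <<'E'
from h import *
im=capture("scene"); cv2.imwrite("pics/s6.png",im[:,:,::-1])
r=recognise("scene","tin"); print(r[:1])
for a in (0,2.0,2.25,2.4):
    print(a,[w2pix("scene",np.r_[box2w(.052-.124*np.cos(a),y),.068+.124*np.sin(a)]).round() for y in(-.067,.067)])
E
```

```text
time_s: 13.35
position: [0.5874, 0.058, 0.1711]
tcp_rot: [[-0.994, -0.111, 0.0], [-0.111, 0.994, -0.0], [-0.0, -0.0, -1.0]]
force: [-0.6, -0.2, 0.0]
opening: 0.004
time_s: 14.55
position: [0.4385, 0.0413, 0.2306]
tcp_rot: [[-0.994, -0.111, -0.001], [-0.111, 0.994, 0.0], [0.001, 0.0, -1.0]]
force: [-0.5, -0.2, -0.0]
opening: 0.005
[{'extent': [221.4, 268.2, 54.1, 69.2], 'score': 0.63}]
0 [array([265., 204.]), array([320., 207.])]
2.0 [array([254., 220.]), array([320., 224.])]
2.25 [array([253., 235.]), array([319., 239.])]
2.4 [array([252., 244.]), array([318., 248.])]
```

View pics/s6.png

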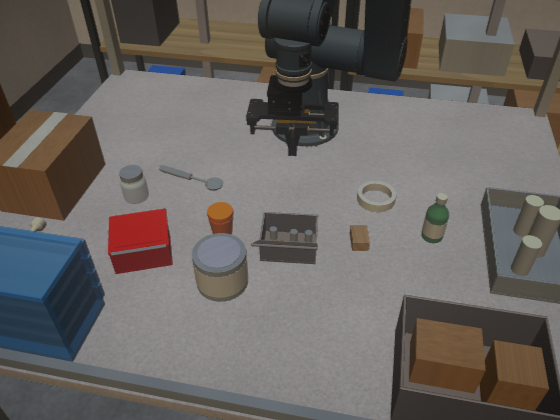

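The lid's edge lies at about (252,244) to (318,248), as predicted for 2.4 rad. The tin is upright at (221,268), the cup, block and other things look unmoved, and the hand is clear.

```bash
python3 -c "
from rig import *
print(read_state()['force'],hand_in())"
```

```text
the job is handed in; nothing more can be done
[-0.84030335  0.54053082  1.06801146] None
```

The job is done and handed in at about 14.7 s of the allowed 56 s; the rig reports no verdict.

- **Tin:** I pushed it about 100 mm to the robot's right with the open fingers, the lid still shut. It stands upright at about y = -0.143 m in the box's frame, past the required 0.122 m, and was unmoved in the last picture.
- **Lid:** I pressed the closed fingers against the front lip, raised it along its arc and pushed it over the top. In the last picture its edge lay where the calibration predicts for 2.4 rad, fully open.
- **Other checks:** The bystanders looked unmoved; I judged that by eye and did not measure it. The hand was clear of everything, and the force at hand-in was about 1 N, close to its resting noise.
- **What went wrong:** My first automatic fit of the tin's outline failed, so I read its position off the picture and the scene camera agreed. One move was refused for missing values and moved nothing.

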